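# Find the loose setting bolt and hold its locking cap open

## Robot

A 7-joint arm with a two-finger parallel gripper is mounted at the origin on the work surface. World frame = base frame: x ahead of the robot, y to its left, z up, the work surface at z = 0. Lengths are in m, angles in rad, forces in N, time in s.
With the tool pointing down it reaches from about 0.4 to 0.875 m from the base axis. Payload 19.3 kg.
Tool frame: the origin (TCP) lies between the finger pads; the fingertips stand 17 mm ahead of it and the grasp point (between the pads) lies 2 mm behind it (bot.finger_overhang is the distance from the TCP to the fingertips, in m); z points along the fingers, y is the line along which they close (so a half turn about z gives the same grasp; the last joint's range is limited). The gripper opens to 85 mm and grips with 20 to 120 N. Pads are 22 mm wide; open, the fingers measure 114 mm over their backs; the gripper's body (76 mm by 85 mm) begins 54 mm behind the grasp point. The pads swing forward as they close: fully open they stand 13 mm farther back than shut.
Start: joints at [1.247, 0.521, -0.036, 1.599, 0.021, 1.021, -0.113], TCP at [0.157, -0.605, 0.248] pointing down, gripper open.
Joint ranges: [-2.91, 2.91], [-0.3, 2.13], [-1.5, 1.42], [0.17, 2.43], [-1.26, 4.41], [0.16, 1.93], [-2.52, 2.52]. Speed limits (rad/s): [1.89, 1.89, 2.39, 2.39, 3.01, 3.01, 3.01].

## Interface

Orientations are given as [roll, pitch, yaw] about the fixed x, y, z axes, in that order (R = Rz(yaw) Ry(pitch) Rx(roll)).
In Python, from workcell import observe, grab_frame, bot gives the robot as it stands.
- The arm moves only by the shell command python3 -m crank 'ROWS' [FORCE]. ROWS is a JSON object of lists of equal length, an entry for each row: "linear": the shift along the world's x, y, z each as a share of 0.25 m, from -1 to 1, a list of three; "delta_rot": the turn, a rotation vector about the world's x, y, z each as a share of 30 degrees, from -1 to 1, a list of three; "fingers": the opening, from -1 (shut) to 1 (fully open). In form: {"linear": [[dx, dy, dz], ...], "delta_rot": [[rx, ry, rz], ...], "fingers": [fingers, ...]}. A call has 1 to 5 rows; each row is the pose to reach, as a shift and turn from the pose commanded when the call began; what a row does not reach only later rows make up. A row lasts 1/10 s, in which the tool goes at most 50 mm and 8.59 degrees, less where a joint would pass 70% of its speed; a pose out of reach is approached as far as the arm can. A call with a number of a shift or a turn outside -1 to 1 is refused whole. A call with a gripper value outside its range is refused whole. The fingers move at their own pace and stop on an object; FORCE is the grip in N (left out, the last holds). Time passes only in rows, so rows that repeat a pose let the fingers close. It gives the time, the measured TCP pose, the force, the opening and the grip force at its end, in the units of the state.
- observe(): the state, without advancing time (a new reading comes with each control period).
- grab_frame(name): name is "scene" or "top" or "wrist"; returns a dict with "image" (400x640x3 uint8, red, green, blue), "mtx" (3x3 intrinsics, pixels), "xyz" and "orientation" of the camera in the world. Camera axes: x right, y down, z forward; pixel columns grow to the right and rows downward; lengths in m; the calibration is good to about 2 mm. A picture is of the moment at which its call begins. There is no depth.
- bot.job_done(): hands the job in; it is judged then, once.
The state is a dict: "clock": time; "qpos": joint angles; "qd": joint speeds; "joint_efforts": joint torques, N m; "position": TCP position; "tool_rot": TCP orientation; "force": force on the tool from outside, world axes, zero at the start; "moment": the same for the moment, N m; "grip_width": finger opening in m; "finger_force": force on a finger pad.
Only numpy, scipy, OpenCV 4.12 (cv2) and the standard library are available. Lean on these libraries where they do the work, as an engineer would, in place of code of your own. Each camera call takes 0.05 s, during which the arm holds its last target. There are 200 camera calls.

## Task

Draw the grey gauge case on its carriage by the black knob, out from under the bridge and right up to the stop. Then tap the heads of its three setting bolts lightly from above until you find the loose one: a tap drives it down a few millimetres, while a tight one stays solid. Lift the brass locking cap of the loose bolt by its lip to 45 degrees or more and finish still holding it open, ready for the spanner; never lift the cap of another bolt, and leave everything else on the bench where it is.

Things in the scene. Friction and masses are not known exactly. Their poses are not given: they have to be found in the camera images.
- bed: The comparator: green cast bed 280 mm deep, 350 mm wide, 24 mm thick, screwed to the bench, with two low rails and a bridge over its far half. Origin on the bench 10 mm nearer the robot than the middle of the bed's underside; x along the rails away from the robot, y to the left, z up. It cannot move, but its place and yaw vary.
- bridge (a point): Middle of the underside of the bridge's crossbeam, 145 mm above the bench. The beam is green, 116 mm deep (along the bed's x, 12 to 128 mm from its origin), 350 mm wide, its top 185 mm above the bench; three dial indicators stand on it up to 247 mm, and a column 30 mm wide carries it at each end.
- carriage (a joint): How far the carriage with the gauge case has been drawn out along the rails towards the robot (-x of the bed), in m: 0 fully in, 0.130 fully out at the stop. It starts 0 to 0.03 out, with the bolts under the bridge. It slides with about 5 N of friction and stays where it is left.
- knob_centre (a point): Centre of the black upright round pull knob on the carriage's front tongue, 24 mm in diameter over its upper part, 46 to 86 mm above the bench (this point is at 66 mm). The front of the grey gauge case (118 mm deep, 258 mm wide, top 90 mm above the bench) is 33 mm behind it, the bolts 92 mm behind it (+x of the bed). It rides with the carriage.
- bolt_1_top (a point): Centre of the top of the head of setting bolt 1, the leftmost (largest y of the comparator's frame) of three in a row 80 mm apart: a steel hexagon 19 mm across flats, its top 115 mm above the bench and 12 mm above the brass cap whose window it stands through. All three look alike; two are tight and one, any of them, is loose.
- bolt_2_top (a point): Centre of the top of the head of setting bolt 2, the middle of three in a row 80 mm apart: a steel hexagon 19 mm across flats, its top 115 mm above the bench and 12 mm above the brass cap whose window it stands through. All three look alike; two are tight and one, any of them, is loose.
- bolt_3_top (a point): Centre of the top of the head of setting bolt 3, the rightmost of three in a row 80 mm apart: a steel hexagon 19 mm across flats, its top 115 mm above the bench and 12 mm above the brass cap whose window it stands through. All three look alike; two are tight and one, any of them, is loose.
- bolt_1 (a joint): How far setting bolt 1 has been driven down, in m, 0 at the start. A tight bolt is solid (under 1 mm under a tap). The loose one gives way under about 5 N, goes down 6 mm until it is solid too, and stays down.
- bolt_2 (a joint): How far setting bolt 2 has been driven down, in m, 0 at the start. A tight bolt is solid (under 1 mm under a tap). The loose one gives way under about 5 N, goes down 6 mm until it is solid too, and stays down.
- bolt_3 (a joint): How far setting bolt 3 has been driven down, in m, 0 at the start. A tight bolt is solid (under 1 mm under a tap). The loose one gives way under about 5 N, goes down 6 mm until it is solid too, and stays down.
- lip_1 (a point): Middle of the rolled finger lip of the locking cap of bolt 1: a round brass bar 10 mm thick and 24 mm long, lying along the bed's y, 34 mm in front of the bolt (-x of the bed) and 18.5 mm above the cap's plate, 121.5 mm above the bench while the cap is shut. A 16 mm wide web carries it. It rides with the cap.
- lip_2 (a point): Middle of the rolled finger lip of the locking cap of bolt 2: a round brass bar 10 mm thick and 24 mm long, lying along the bed's y, 34 mm in front of the bolt (-x of the bed) and 18.5 mm above the cap's plate, 121.5 mm above the bench while the cap is shut. A 16 mm wide web carries it. It rides with the cap.
- lip_3 (a point): Middle of the rolled finger lip of the locking cap of bolt 3: a round brass bar 10 mm thick and 24 mm long, lying along the bed's y, 34 mm in front of the bolt (-x of the bed) and 18.5 mm above the cap's plate, 121.5 mm above the bench while the cap is shut. A 16 mm wide web carries it. It rides with the cap.
- cap_1 (a joint): Opening angle of the locking cap of bolt 1 in rad: 0 shut, grows as the lip is lifted up and back away from the robot, 1.4 fully open. The hinge axis runs along the bed's y, 24 mm behind the bolt and 101.5 mm above the bench: shut, the lip is 58 mm in front of it and 20 mm above it. The cap is a 3 mm brass plate 38 mm wide. A light spring (about 1 N at the lip) shuts it when it is let go.
- cap_2 (a joint): Opening angle of the locking cap of bolt 2 in rad: 0 shut, grows as the lip is lifted up and back away from the robot, 1.4 fully open. The hinge axis runs along the bed's y, 24 mm behind the bolt and 101.5 mm above the bench: shut, the lip is 58 mm in front of it and 20 mm above it. The cap is a 3 mm brass plate 38 mm wide. A light spring (about 1 N at the lip) shuts it when it is let go.
- cap_3 (a joint): Opening angle of the locking cap of bolt 3 in rad: 0 shut, grows as the lip is lifted up and back away from the robot, 1.4 fully open. The hinge axis runs along the bed's y, 24 mm behind the bolt and 101.5 mm above the bench: shut, the lip is 58 mm in front of it and 20 mm above it. The cap is a 3 mm brass plate 38 mm wide. A light spring (about 1 N at the lip) shuts it when it is let go.
- plug_1_mid (a point): Middle of a brass O-ring gauge plug standing upright, 28 mm in diameter, 53 mm high. Leave it alone.
- plug_2_mid (a point): Middle of the other brass O-ring gauge plug, the same. Leave it alone.
- bushing_mid (a point): Middle of a bronze bushing standing upright, 44 mm in diameter, 38 mm high. Leave it alone.
- tin_mid (a point): Middle of a round tin, 60 mm in diameter, 45 mm high. Leave it alone.
- drift_mid (a point): Middle of a steel drift pin lying on the bench, 160 mm long, 14 mm thick, its length along its own x. Leave it alone.
- spanner_mid (a point): Middle of a steel spanner lying on the bench, 170 mm long, 8 mm thick, its length along its own x. Leave it alone.

How it is judged:
On the way, in this order (a step that is already met when the one before it is completed fails the run):
1. the carriage is drawn out to its stop (at least 122 of 130 mm) (value of joint carriage above 0.122 m), for 0.2 s.
2. the loose bolt has been found by a tap (driven down more than 4 mm) (value of joint any of bolt_1, bolt_2, bolt_3 above 0.004 m), for 0.1 s.
At the end, for the whole second after the job is handed in: The carriage is still out at its stop (within 13 mm), the locking cap of the bolt that was found loose (driven down more than 4 mm) is held open at 0.75 rad (43 degrees) or more by the fingers, and the other two caps are shut (under 0.15 rad) (value of joint carriage above 0.117 m and ((value of joint bolt_1 above 0.004 m and value of joint cap_1 above 0.75 rad and contact force between the fingers and cap_1 above 0.3 N and value of joint each of cap_2, cap_3 below 0.15 rad) or (value of joint bolt_2 above 0.004 m and value of joint cap_2 above 0.75 rad and contact force between the fingers and cap_2 above 0.3 N and value of joint each of cap_1, cap_3 below 0.15 rad) or (value of joint bolt_3 above 0.004 m and value of joint cap_3 above 0.75 rad and contact force between the fingers and cap_3 above 0.3 N and value of joint each of cap_1, cap_2 below 0.15 rad))); the arm keeps its last pose, push and grip.
It fails at once if the cap of a bolt that has not proved loose is lifted (over 0.25 rad) ((value of joint cap_1 above 0.25 rad and value of joint bolt_1 below 0.004 m) or (value of joint cap_2 above 0.25 rad and value of joint bolt_2 below 0.004 m) or (value of joint cap_3 above 0.25 rad and value of joint bolt_3 below 0.004 m)).
It fails at once if a bolt is struck or pressed hard, with more than 60 N (contact force between any of the arm, the fingers and bolt_1 above 60 N or contact force between any of the arm, the fingers and bolt_2 above 60 N or contact force between any of the arm, the fingers and bolt_3 above 60 N).
It fails at once if a loose thing on the bench is moved by more than 25 mm (distance of any of plug_1_mid, plug_2_mid, bushing_mid, tin_mid, drift_mid, spanner_mid from where it was at the start of the episode above 0.025 m).
It also fails if it takes over 58 s, if anything falls off the work surface, if the arm or the gripper's body presses on something with over 40 N, if the wrist force passes 120 N, or if a joint passes its speed limit or range.

## Working session

There is one attempt and no reset: what is moved stays moved. The work goes in short steps, Python scripts to look and compute and a shell command to move; the robot and the scene stay as the last step left them, time stands still between calls to the robot, and variables do not carry over. Pictures are saved under pics/ and viewed, at most 10 in all, crops included, and the job is handed in when it is done.

```bash
mkdir -p pics; ls
cat > h.py <<'E'
from workcell import observe, grab_frame, bot
import numpy as np, cv2, json
from scipy.spatial.transform import Rotation as R
def snap(cam,fn):
    f=grab_frame(cam); cv2.imwrite(f'pics/{fn}.png',f['image'][:,:,::-1])
    json.dump({k:np.asarray(f[k]).tolist() for k in('mtx','xyz','orientation')},open(f'pics/{fn}.json','w'))
    return f
def ray(fn,u,v):
    f=json.load(open(f'pics/{fn}.json')); o=np.array(f['orientation'])
    M=R.from_euler('xyz',o).as_matrix() if o.shape==(3,) else (o if o.shape==(3,3) else None)
    d=M@np.linalg.solve(np.array(f['mtx']),[u,v,1.]); return np.array(f['xyz']),d/np.linalg.norm(d)
def onz(fn,u,v,z):
    c,d=ray(fn,u,v); return c+d*(z-c[2])/d[2]
def tri(obs):
    A=np.zeros((3,3));b=np.zeros(3)
    for fn,u,v in obs:
        c,d=ray(fn,u,v);P=np.eye(3)-np.outer(d,d);A+=P;b+=P@c
    return np.linalg.solve(A,b)
def proj(fn,p):
    f=json.load(open(f'pics/{fn}.json'));M=R.from_euler('xyz',f['orientation']).as_matrix()
    q=np.array(f['mtx'])@(M.T@(np.array(p)-f['xyz']));return q[:2]/q[2]
E
python3 - <<'E'
from h import *
for c in('scene','top'):
    f=snap(c,c+'0'); print(c,f['xyz'],f['orientation'],f['mtx'])
s=observe();print(s)
E
```

```text
pics
scene [0.53231956 0.72392186 0.81657583] [-2.37694205 -0.00502097 -3.12036663] [[381.31360382   0.         316.4743559 ]
 [  0.         381.31360382 199.44501201]
 [  0.           0.           1.        ]]
top [0.42302363 0.06547075 1.2140482 ] [-3.03338314 -0.00458074 -1.55981083] [[391.72495374   0.         320.16481868]
 [  0.         391.72495374 202.42259149]
 [  0.           0.           1.        ]]
{'clock': 0.1, 'qpos': array([ 1.24680438,  0.5219748 , -0.03632413,  1.5999122 ,  0.02120798,
        1.02114256, -0.11278949]), 'qd': array([-0.00123888, -0.00341162, -0.00129033, -0.00297902,  0.00022044,
        0.0002909 ,  0.00101644]), 'joint_efforts': array([ 5.75800645e-03, -9.28484988e+01,  1.98588453e+00, -3.70531476e+01,
        1.84109010e-02,  5.32600054e-03,  5.38396847e-06]), 'position': array([ 0.15681664, -0.60471708,  0.24778452]), 'tool_rot': array([-3.14054423e+00,  8.26908357e-05,  2.53792133e-01]), 'force': array([-0.24825334,  0.0615688 ,  0.45850396]), 'moment': array([-0.03445389, -0.01468841,  0.01224991]), 'finger_force': 0.0, 'grip_width': 0.08504045482960149}
```

View pics/scene0.png

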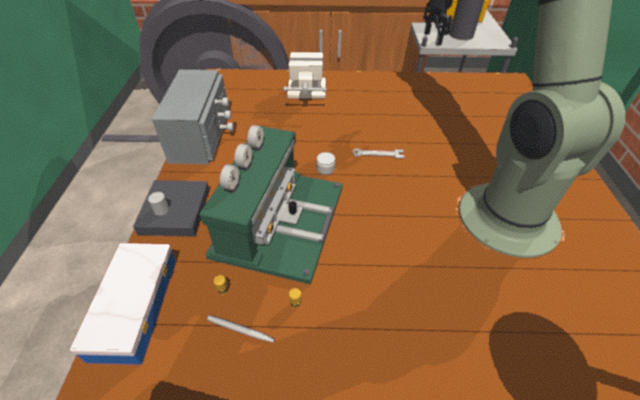

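View pics/top0.png

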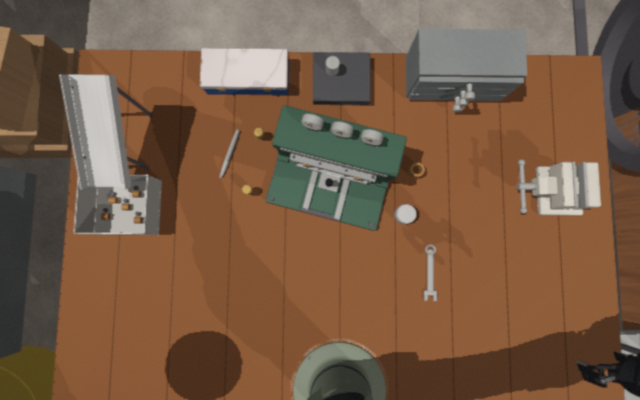

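Run:
```python
from h import *
a=cv2.imread('pics/scene0.png')[150:290,190:350];b=cv2.imread('pics/top0.png')[95:235,255:415]
a=cv2.resize(a,None,fx=4,fy=4,interpolation=cv2.INTER_CUBIC)[:,:];b=cv2.resize(b,None,fx=5,fy=4.285714,interpolation=cv2.INTER_CUBIC)
b=cv2.resize(cv2.imread('pics/top0.png')[95:235,255:415],None,fx=4,fy=4,interpolation=cv2.INTER_CUBIC)
cv2.imwrite('pics/c1.png',a);cv2.imwrite('pics/c2.png',b)
```

```text
(no output)
```

View pics/c1.png

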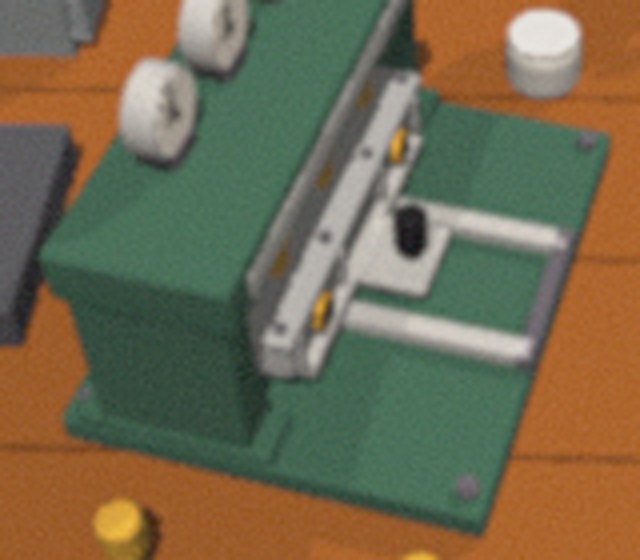

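View pics/c2.png

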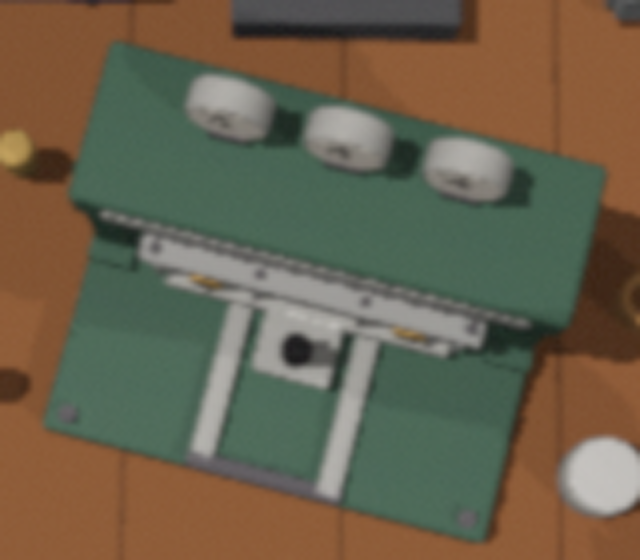

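Run:
```python
from h import *
k=tri([('scene0',292.75,203),('top0',329.25,182.5)]);print('knobtop',k, onz('top0',329.25,182.5,.086),onz('scene0',292.75,203,.086))
a=onz('top0',266.25,202,.024);b=onz('top0',376.25,230.25,.024)
a2=tri([('top0',266.25,202),('scene0',310,282.5)]);b2=tri([('top0',376.25,230.25),('scene0',342,184.5)])
print(a,b,a2,b2)
d=a-b;print(np.hypot(*d[:2]),'yaw',np.arctan2(-d[0],d[1]))
d=a2-b2;y=np.arctan2(-d[0],d[1]);print('yaw',y)
# back corners of beam top z .185
p=onz('top0',255+115/4,95+43/4,.185);q=onz('top0',255+605/4,95+170/4,.185)
d=p-q;print(np.hypot(*d[:2]),np.arctan2(-d[0],d[1]))
for y in(-.24,-.25,-.26):
  x=np.array([np.cos(y),np.sin(y)]);m=(a2[:2]+b2[:2])/2;O=m+.13*x
  yy=np.array([-x[1],x[0]])
  print(y,O,'knob in bed',(k[:2]-O)@x,(k[:2]-O)@yy,'beam back',(p[:2]/2+q[:2]/2-O)@x,(p[:2]/2+q[:2]/2-O)@yy)
```

```text
knobtop [0.60526247 0.03572646 0.08376022] [0.60429631 0.03582689 0.086     ] [0.60563814 0.03770107 0.086     ]
[0.5517639  0.22611686 0.024     ] [ 0.46937806 -0.1096719   0.024     ] [0.55402871 0.22827014 0.00769839] [ 0.46917312 -0.11109148  0.01377708]
0.345747763846903 yaw -0.24059762099829327
yaw -0.24502079543409863
0.342188034552213 -0.24863369766096255
-0.24 [0.63787485 0.02768799] knob in bed -0.03358841204284261 5.602569533166672e-05 beam back 0.12136253944597164 -0.0009903889817441981
-0.25 [0.63755953 0.02642681] knob in bed -0.033593792829684756 0.0010201227051241917 beam back 0.12135987514848691 0.0015232440382048733
-0.26 [0.63723161 0.02516886] knob in bed -0.03360881415690586 0.0019841177034962704 beam back 0.12133207507295304 0.004036724735019443
```

```bash
cat >> h.py <<'E'
YAW=-0.245
BX=np.array([np.cos(YAW),np.sin(YAW),0]);BY=np.array([-BX[1],BX[0],0]);BZ=np.array([0,0,1.])
def rot(tilt,turn=0): # tool down, closing along bed y (turn about z added); body leans to robot by tilt deg
    return R.from_rotvec(-np.radians(tilt)*BY)*R.from_euler('xyz',[np.pi,0,YAW+turn])
def go(point,tilt,back=0,turn=0,grip=-.002):
    "print moves so that the tool-axis point at grip (m ahead of TCP) lies at `point`, backed off along the tool"
    s=observe();r=rot(tilt,turn);z=r.as_matrix()[:,2]
    t=np.array(point)-z*(grip+back);d=t-s['position']
    rv=(r*R.from_euler('xyz',s['tool_rot']).inv()).as_rotvec(degrees=True)
    print('target',t.round(4),'linear',(d/.25).round(3),'rot',(rv/30).round(3),'mm',(d*1000).round(1),'t',s['clock'],'F',s['force'].round(1))
def bed(p,O=None): 
    p=np.array(p);return np.array([p@BX,p@BY,p[2]])
E
python3 -c "
from h import *
go([.605,.036,.072],25,.10)"
```

```text
target [0.5648 0.046  0.1608] linear [ 1.632  2.603 -0.348] rot [ 0.002 -0.842 -0.938] mm [408.  650.8 -87. ] t 0.1 F [-0.2  0.1  0.5]
```

```bash
python3 -m crank '{"linear":[[0.09,0.14,0],[0.2,0.32,0],[0.31,0.49,0],[0.42,0.67,0],[0.53,0.84,0]],"delta_rot":[[0,-0.15,-0.15],[0,-0.32,-0.35],[0,-0.5,-0.55],[0,-0.68,-0.75],[0,-0.84,-0.94]],"fingers":[1,1,1,1,1]}'
python3 -m crank '{"linear":[[0.11,0.17,0],[0.21,0.34,0],[0.32,0.51,0],[0.42,0.68,0],[0.53,0.84,0]],"delta_rot":[[0,0,0],[0,0,0],[0,0,0],[0,0,0],[0,0,0]],"fingers":[1,1,1,1,1]}'
python3 -c "
from h import *
go([.605,.036,.072],25,.10)"
```

```text
clock: 0.6
position: [0.2857, -0.3991, 0.2482]
tool_rot: [3.141, -0.438, -0.252]
force: [4.6, -0.6, 0.8]
grip_width: 0.0854
finger_force: 0.0
clock: 1.1
position: [0.4023, -0.2146, 0.2481]
tool_rot: [3.139, -0.433, -0.245]
force: [0.4, -1.9, -0.3]
grip_width: 0.0853
finger_force: 0.0
target [0.5648 0.046  0.1608] linear [ 0.65   1.042 -0.349] rot [ 0.002 -0.007  0.003] mm [162.5 260.6 -87.2] t 1.1 F [ 0.4 -1.9 -0.3]
```

```bash
python3 -m crank '{"linear":[[0.11,0.17,0],[0.21,0.34,0],[0.32,0.51,-0.04],[0.42,0.68,-0.1],[0.53,0.84,-0.15]],"delta_rot":[[0,0,0],[0,0,0],[0,0,0],[0,0,0],[0,0,0]],"fingers":[1,1,1,1,1]}'
python3 -m crank '{"linear":[[0.11,0.17,-0.07],[0.16,0.27,-0.12],[0.16,0.27,-0.2],[0.16,0.27,-0.2]],"delta_rot":[[0,0,0],[0,0,0],[0,0,0],[0,0,0]],"fingers":[1,1,1,1]}'
python3 -c "
from h import *
snap('wrist','w1')
go([.605,.036,.072],25,.10);go([.605,.036,.072],25,.0);f=json.load(open('pics/w1.json'));print(f,proj('w1',[.605,.036,.086]))"
```

```text
clock: 1.6
position: [0.4943, -0.07, 0.2274]
tool_rot: [3.139, -0.432, -0.247]
force: [0.9, -1.4, -1.1]
grip_width: 0.0856
finger_force: 0.0
clock: 2.0
position: [0.5338, -0.0013, 0.1756]
tool_rot: [3.138, -0.43, -0.242]
force: [-0.5, -0.7, 0.1]
grip_width: 0.0849
finger_force: 0.0
target [0.5648 0.046  0.1608] linear [ 0.125  0.19  -0.058] rot [ 0.004 -0.014 -0.002] mm [ 31.2  47.5 -14.6] t 2.05 F [-0.1  2.4 -2.1]
target [0.6058 0.0358 0.0702] linear [ 0.289  0.149 -0.421] rot [ 0.004 -0.014 -0.002] mm [  72.2   37.2 -105.2] t 2.05 F [-0.1  2.4 -2.1]
{'mtx': [[330.72843674048136, 0.0, 322.3267600969704], [0.0, 330.72843674048136, 203.94909086839849], [0.0, 0.0, 1.0]], 'xyz': [0.5425882099105959, -0.003599260143765292, 0.3177018311419316], 'orientation': [-2.9830625858660618, -0.004922380982414376, -1.815761458876458]} [245.8667314  184.69888213]
```

View pics/w1.png

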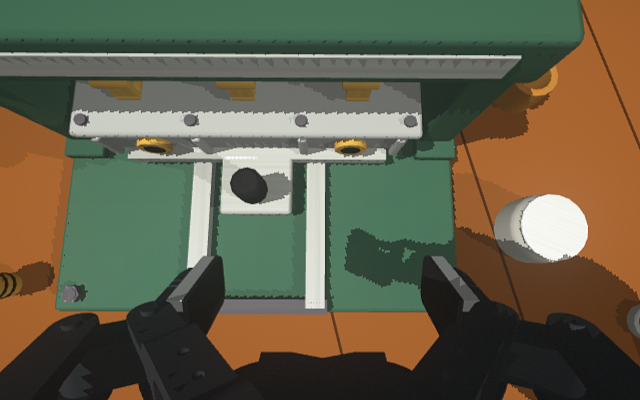

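```bash
python3 -m crank '{"linear":[[0.06,0.1,-0.03],[0.13,0.19,-0.06],[0.18,0.18,-0.18],[0.24,0.16,-0.3],[0.29,0.15,-0.42]],"delta_rot":[[0,0,0],[0,0,0],[0,0,0],[0,0,0],[0,0,0]],"fingers":[1,1,1,1,0.5]}' 50
python3 -m crank '{"linear":[[0,0,0],[0,0,0],[0,0,0],[0,0,0],[0,0,0]],"delta_rot":[[0,0,0],[0,0,0],[0,0,0],[0,0,0],[0,0,0]],"fingers":[-0.3,-0.6,-0.6,-1,-1]}' 50
python3 -c "
from h import *
go([.606,.036,.072],25,.0)"
```

```text
clock: 2.55
position: [0.6214, 0.037, 0.0919]
tool_rot: [3.124, -0.389, -0.245]
force: [-0.3, 0.0, 0.1]
grip_width: 0.0731
finger_force: 0.0
clock: 3.05
position: [0.621, 0.0363, 0.0942]
tool_rot: [3.123, -0.392, -0.246]
force: [4.4, -3.6, 6.1]
grip_width: 0.0012
finger_force: 8.2
target [0.6068 0.0358 0.0702] linear [-0.057 -0.002 -0.096] rot [ 0.01  -0.09   0.016] mm [-14.2  -0.5 -24. ] t 3.05 F [ 4.4 -3.6  6.1]
```

```bash
python3 -m crank '{"linear":[[0,0,0.05],[-0.02,0,0.1],[-0.03,0,0.12]],"delta_rot":[[0,0,0],[0,0,0],[0,0,0]],"fingers":[0,0.5,1]}' 50
python3 -c "
from h import *
s=observe();print(s['qpos'].round(3),s['qd'].round(2));go([.606,.036,.072],20,.0)"
```

```text
clock: 3.35
position: [0.6129, 0.0375, 0.1244]
tool_rot: [3.124, -0.391, -0.245]
force: [-0.3, 0.2, -0.2]
grip_width: 0.0441
finger_force: 0.0
[-0.403  0.569  0.192  2.04   0.45   0.225 -2.501] [ 0.   -0.1  -0.02  0.04 -0.01  0.07  0.02]
target [0.6067 0.0358 0.0701] linear [-0.025 -0.007 -0.217] rot [0.049 0.071 0.012] mm [ -6.3  -1.7 -54.3] t 3.35 F [-0.3  0.2 -0.2]
```

```bash
python3 -m crank '{"linear":[[-0.08,0.02,0.1],[-0.16,0.04,0.15],[-0.2,0.05,0.15],[-0.2,0.05,0.15]],"delta_rot":[[0.06,0.22,0],[0.12,0.5,0.1],[0.18,0.72,0.2],[0.18,0.72,0.2]],"fingers":[1,1,1,1]}' 50
for i in 1 2 3 4 5; do python3 -m crank '{"linear":[[0,0,0],[0,0,0],[0,0,0],[0,0,0]],"delta_rot":[[0,0,0.28],[0,0,0.56],[0,0,0.84],[0,0,1]],"fingers":[1,1,1,1]}' >/dev/null; done
python3 -m crank '{"linear":[[0,0,0],[0,0,0],[0,0,0],[0,0,0]],"delta_rot":[[0,0,0.28],[0,0,0.56],[0,0,0.84],[0,0,0.84]],"fingers":[1,1,1,1]}'
python3 -c "
from h import *
s=observe();print(s['qpos'].round(3),s['qd'].round(2));go([.606,.036,.072],12,.0,turn=np.pi);go([.606,.036,.072],12,.06,turn=np.pi)"
```

```text
clock: 3.75
position: [0.5631, 0.0496, 0.1622]
tool_rot: [-3.137, 0.001, -0.141]
force: [0.3, -0.1, -0.3]
grip_width: 0.0855
finger_force: 0.0
clock: 6.15
position: [0.5627, 0.0497, 0.1599]
tool_rot: [-3.139, -0.002, 2.918]
force: [0.4, -0.0, 0.2]
grip_width: 0.0851
finger_force: 0.0
[ 0.473  0.735 -0.996  1.805  0.722  1.019  0.533] [-0.02 -0.01  0.03 -0.   -0.03 -0.02 -0.16]
target [0.6064 0.0359 0.07  ] linear [ 0.175 -0.055 -0.36 ] rot [-0.089 -0.394 -0.041] mm [ 43.7 -13.8 -89.9] t 6.15 F [ 0.4 -0.   0.2]
target [0.5943 0.0389 0.1287] linear [ 0.126 -0.043 -0.125] rot [-0.089 -0.394 -0.041] mm [ 31.6 -10.8 -31.2] t 6.15 F [ 0.4 -0.   0.2]
```

```bash
python3 -m crank '{"linear":[[0.06,-0.02,-0.06],[0.126,-0.043,-0.125],[0.14,-0.047,-0.21],[0.16,-0.05,-0.29],[0.175,-0.055,-0.36]],"delta_rot":[[-0.04,-0.2,-0.02],[-0.09,-0.39,-0.04],[-0.09,-0.39,-0.04],[-0.09,-0.39,-0.04],[-0.09,-0.39,-0.04]],"fingers":[1,1,1,1,0.6]}' 50
python3 -c "
from h import *
snap('wrist','w2')
s=observe();print(s['qpos'].round(3),s['force']);go([.606,.036,.072],12,.0,turn=np.pi)"
```

```text
clock: 6.65
position: [0.6068, 0.036, 0.0694]
tool_rot: [3.141, 0.208, 2.89]
force: [0.3, 0.4, 0.4]
grip_width: 0.0733
finger_force: 0.0
[ 0.346  0.802 -0.786  1.907  1.093  0.719  0.21 ] [-2.85753327 -0.89786786 -4.52835705]
target [0.6064 0.0359 0.07  ] linear [0.001 0.001 0.012] rot [-0.001 -0.007  0.014] mm [0.2 0.4 3.1] t 6.7 F [-2.9 -0.9 -4.5]
```

View pics/w2.png

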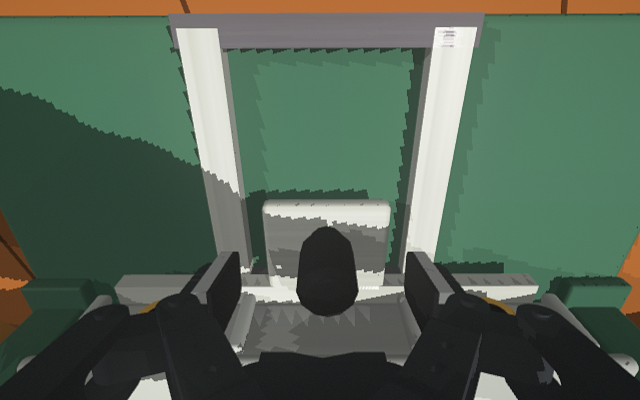

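```bash
python3 -m crank '{"linear":[[0,0,0],[0,0,0],[0,0,0],[0,0,0],[0,0,0]],"delta_rot":[[0,0,0],[0,0,0],[0,0,0],[0,0,0],[0,0,0]],"fingers":[-0.3,-0.8,-1,-1,-1]}' 50
python3 -m crank '{"linear":[[-0.04,0.01,0],[-0.08,0.02,0],[-0.13,0.033,0],[-0.19,0.048,0],[-0.25,0.063,0]],"delta_rot":[[0,0,0],[0,0,0],[0,0,0],[0,0,0],[0,0,0]],"fingers":[-1,-1,-1,-1,-1]}'
```

```text
clock: 7.2
position: [0.6075, 0.0376, 0.0714]
tool_rot: [3.139, 0.209, 2.894]
force: [-1.1, 6.4, 5.0]
grip_width: 0.0227
finger_force: 48.8
clock: 7.7
position: [0.5453, 0.0534, 0.0715]
tool_rot: [3.138, 0.211, 2.894]
force: [7.6, 6.3, -0.9]
grip_width: 0.0222
finger_force: 52.2
```

```bash
python3 -m crank '{"linear":[[-0.05,0.013,0],[-0.09,0.023,0],[-0.12,0.03,0],[-0.14,0.036,0],[-0.15,0.038,0]],"delta_rot":[[0,0,0],[0,0,0],[0,0,0],[0,0,0],[0,0,0]],"fingers":[-1,-1,-1,-1,-1]}'
python3 -m crank '{"linear":[[-0.015,0.004,0],[-0.03,0.008,0],[-0.045,0.012,0],[-0.06,0.016,0]],"delta_rot":[[0,0,0],[0,0,0],[0,0,0],[0,0,0]],"fingers":[-1,-1,-1,-1]}'
```

```text
clock: 8.2
position: [0.5079, 0.0629, 0.0715]
tool_rot: [3.138, 0.211, 2.894]
force: [6.0, 6.2, 1.2]
grip_width: 0.0221
finger_force: 52.3
clock: 8.6
position: [0.4943, 0.0663, 0.0716]
tool_rot: [3.138, 0.212, 2.893]
force: [44.7, -0.4, -38.1]
grip_width: 0.0227
finger_force: 50.9
```

```bash
python3 -m crank '{"linear":[[0.006,-0.001,0],[0.006,-0.001,0],[0.006,-0.001,0],[0.006,-0.001,0]],"delta_rot":[[0,0,0],[0,0,0],[0,0,0],[0,0,0]],"fingers":[-1,-0.5,0.5,1]}'
python3 -m crank '{"linear":[[-0.02,0.005,0.15],[-0.03,0.008,0.3],[-0.05,0.012,0.45],[-0.05,0.012,0.6],[-0.05,0.012,0.6]],"delta_rot":[[0,0,0],[0,0,0],[0,0,0],[0,0,0],[0,0,0]],"fingers":[1,1,0,-1,-1]}'
python3 - <<'E'
from h import *
snap('wrist','w3');snap('top','top3');snap('scene','scene3')
a=cv2.imread('pics/w3.png');
K=np.array([.494,.0665,.115])
for cam in('w3','scene3','top3'):
    print(cam,[proj(cam,K+.092*BX+i*.08*BY).round(0).tolist() for i in(1,0,-1)])
t=cv2.resize(cv2.imread('pics/scene3.png')[150:290,210:350],None,fx=4,fy=4,interpolation=cv2.INTER_CUBIC)
cv2.imwrite('pics/v3.png',t)
E
```

```text
clock: 9.0
position: [0.4935, 0.0649, 0.0705]
tool_rot: [3.141, 0.208, 2.893]
force: [-0.1, 0.3, -0.4]
grip_width: 0.0506
finger_force: 0.0
clock: 9.5
position: [0.4821, 0.0685, 0.224]
tool_rot: [3.14, 0.213, 2.893]
force: [0.5, -0.3, -1.0]
grip_width: 0.0395
finger_force: 0.0
w3 [[418.0, 289.0], [325.0, 290.0], [232.0, 290.0]]
scene3 [[291.0, 220.0], [301.0, 197.0], [309.0, 177.0]]
top3 [[299.0, 181.0], [327.0, 188.0], [354.0, 195.0]]
```

View pics/w3.png

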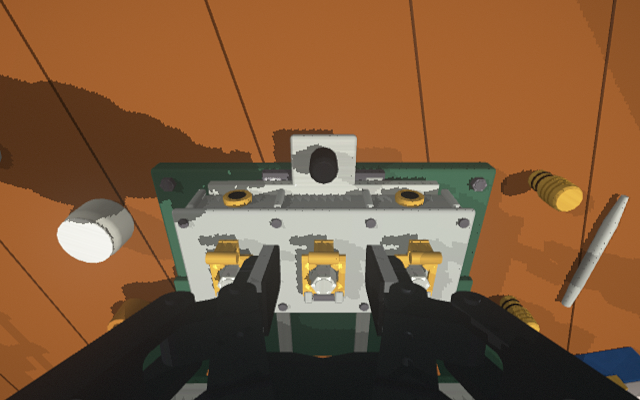

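View pics/v3.png

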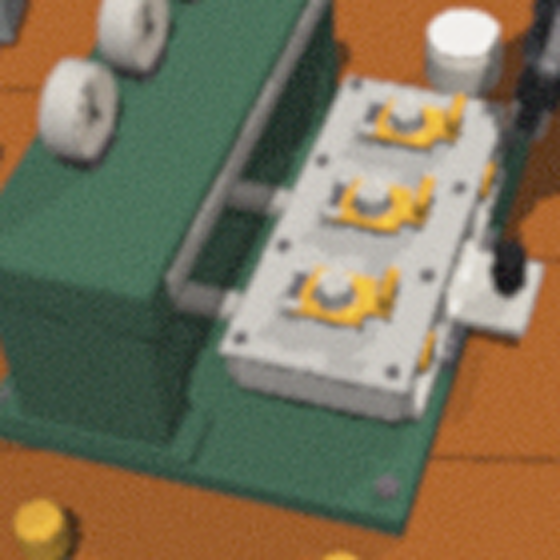

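Run:
```python
from h import *
t=tri([('w3',323.5,282),('scene3',304,197)]);print(t)
B2=np.array([*onz('w3',323.5,282,.115)[:2],.115]);print(B2,onz('scene3',304,197,.115))
print('lip2',onz('w3',322,254,.1265), 'knob',onz('w3',322,152,.086))
print('bolt1,3 scene',onz('scene3',294.2,219.2,.115),onz('scene3',312.3,178,.115))
for i in(1,0,-1): print(B2+.08*i*BY)
go([*B2[:2],.17],12,turn=np.pi,grip=.017)
print(observe()['qpos'].round(2))
```

```text
[0.57478843 0.04481832 0.11598227]
[0.57489859 0.04508753 0.115     ] [0.57525264 0.04308344 0.115     ]
lip2 [0.53818013 0.05314482 0.1265    ] knob [0.47285078 0.06976829 0.086     ]
bolt1,3 scene [0.5957379  0.11880091 0.115     ] [ 0.55602866 -0.02883593  0.115     ]
[0.5943031  0.12269852 0.115     ]
[0.57489859 0.04508753 0.115     ]
[ 0.55549408 -0.03252345  0.115     ]
target [0.5715 0.0459 0.1866] linear [ 0.363 -0.086 -0.132] rot [-0.    -0.003  0.007] mm [ 90.8 -21.6 -33.1] t 9.65 F [-0.3  0.2 -0.2]
[ 0.5   0.42 -1.05  2.1   0.73  0.8   0.33]
```

```bash
python3 -m crank '{"linear":[[0.1,-0.024,0],[0.2,-0.048,0],[0.28,-0.066,-0.05],[0.36,-0.088,-0.13],[0.37,-0.09,-0.2]],"delta_rot":[[0,0,0],[0.02,0.1,0],[0.05,0.2,0],[0.1,0.39,0],[0.1,0.39,0]],"fingers":[-1,-1,-1,-1,-1]}' 40
python3 - <<'E'
from h import *
go([.5769,.0446,.115],0,turn=np.pi,grip=.017);s=observe();print(s['tool_rot'],s['qpos'].round(2))
E
```

```text
clock: 10.15
position: [0.5753, 0.0441, 0.1664]
tool_rot: [3.14, -0.01, 2.89]
force: [-0.7, -0.5, -0.5]
grip_width: 0.0003
finger_force: 0.0
target [0.5769 0.0446 0.132 ] linear [ 0.006  0.002 -0.137] rot [-0.007 -0.017  0.013] mm [  1.6   0.5 -34.4] t 10.15 F [-0.7 -0.5 -0.5]
[ 3.1402344  -0.00961869  2.88995297] [ 0.46  0.73 -0.97  1.76  0.69  1.03  0.56]
```

```bash
python3 -m crank '{"linear":[[0.003,0,-0.05],[0.006,0,-0.09],[0.006,0,-0.115],[0.006,0,-0.115]],"delta_rot":[[0,0,0],[0,0,0],[0,0,0],[0,0,0]],"fingers":[-1,-1,-1,-1]}'
python3 -m crank '{"linear":[[0,0,-0.006],[0,0,-0.012]],"delta_rot":[[0,0,0],[0,0,0]],"fingers":[-1,-1]}'
python3 -m crank '{"linear":[[0,0,-0.004],[0,0,-0.004]],"delta_rot":[[0,0,0],[0,0,0]],"fingers":[-1,-1]}'
```

```text
clock: 10.55
position: [0.5743, 0.0458, 0.1411]
tool_rot: [3.141, -0.003, 2.895]
force: [-0.5, -0.6, 1.1]
grip_width: 0.0003
finger_force: 0.0
clock: 10.75
position: [0.5751, 0.0456, 0.1389]
tool_rot: [3.141, -0.002, 2.894]
force: [0.7, -1.1, -0.2]
grip_width: -0.0004
finger_force: 0.0
clock: 10.95
position: [0.5749, 0.0455, 0.1374]
tool_rot: [3.141, -0.003, 2.894]
force: [-0.4, 0.3, -0.2]
grip_width: -0.0003
finger_force: 0.0
```

```bash
python3 -m crank '{"linear":[[0,0,-0.008],[0,0,-0.014],[0,0,-0.014]],"delta_rot":[[0,0,0],[0,0,0],[0,0,0]],"fingers":[-1,-1,-1]}'
python3 -m crank '{"linear":[[0,0,-0.004],[0,0,-0.006]],"delta_rot":[[0,0,0],[0,0,0]],"fingers":[-1,-1]}'
```

```text
clock: 11.25
position: [0.5748, 0.0456, 0.1335]
tool_rot: [3.141, -0.003, 2.894]
force: [-0.4, 0.4, 0.1]
grip_width: -0.0001
finger_force: 0.0
clock: 11.45
position: [0.5749, 0.0456, 0.1321]
tool_rot: [3.141, -0.003, 2.894]
force: [-0.3, 0.3, 1.3]
grip_width: -0.0
finger_force: 0.7
```

Contact expected here; press on gently.

```bash
python3 -m crank '{"linear":[[0,0,-0.003],[0,0,-0.005]],"delta_rot":[[0,0,0],[0,0,0]],"fingers":[-1,-1]}'
python3 -m crank '{"linear":[[0,0,-0.003],[0,0,-0.005]],"delta_rot":[[0,0,0],[0,0,0]],"fingers":[-1,-1]}'
```

```text
clock: 11.65
position: [0.5749, 0.0457, 0.1314]
tool_rot: [3.141, -0.003, 2.894]
force: [-3.6, -2.9, 16.0]
grip_width: -0.0
finger_force: 8.4
clock: 11.85
position: [0.5753, 0.0457, 0.1312]
tool_rot: [3.141, -0.002, 2.894]
force: [-9.1, -4.6, 35.0]
grip_width: -0.0
finger_force: 17.1
```

```bash
python3 -m crank '{"linear":[[0,0,0.05],[0.02,0.07,0.1],[0.045,0.18,0.1],[0.07,0.28,0.08],[0.078,0.31,0.06]],"delta_rot":[[0,0,0],[0,0,0],[0,0,0],[0,0,0],[0,0,0]],"fingers":[-1,-1,-1,-1,-1]}'
python3 -m crank '{"linear":[[0,0,-0.02],[0,0,-0.03],[0,0,-0.035],[0,0,-0.035]],"delta_rot":[[0,0,0],[0,0,0],[0,0,0],[0,0,0]],"fingers":[-1,-1,-1,-1]}'
```

```text
clock: 12.35
position: [0.5946, 0.1269, 0.1454]
tool_rot: [3.138, -0.003, 2.897]
force: [-0.5, 0.5, 0.5]
grip_width: -0.0
finger_force: 0.0
clock: 12.75
position: [0.5944, 0.1222, 0.1359]
tool_rot: [3.141, -0.003, 2.893]
force: [1.0, 0.0, 1.1]
grip_width: -0.0001
finger_force: 0.0
```

```bash
python3 -m crank '{"linear":[[0,0,-0.005],[0,0,-0.01],[0,0,-0.014]],"delta_rot":[[0,0,0],[0,0,0],[0,0,0]],"fingers":[-1,-1,-1]}'
python3 -m crank '{"linear":[[0,0,-0.003],[0,0,-0.006]],"delta_rot":[[0,0,0],[0,0,0]],"fingers":[-1,-1]}'
python3 -m crank '{"linear":[[0,0,-0.003],[0,0,-0.006]],"delta_rot":[[0,0,0],[0,0,0]],"fingers":[-1,-1]}'
```

```text
clock: 13.05
position: [0.5944, 0.1229, 0.1325]
tool_rot: [3.141, -0.003, 2.894]
force: [0.1, 0.1, 0.0]
grip_width: 0.0
finger_force: 0.0
clock: 13.25
position: [0.5944, 0.123, 0.1311]
tool_rot: [3.141, -0.003, 2.894]
force: [-2.0, -1.4, 3.0]
grip_width: -0.0
finger_force: 1.9
clock: 13.45
position: [0.5944, 0.123, 0.1295]
tool_rot: [3.141, -0.003, 2.894]
force: [-1.2, -1.7, 3.4]
grip_width: 0.0002
finger_force: 1.9
```

```bash
python3 -m crank '{"linear":[[0,0,-0.004],[0,0,-0.008],[0,0,-0.012]],"delta_rot":[[0,0,0],[0,0,0],[0,0,0]],"fingers":[-1,-1,-1]}'
python3 -m crank '{"linear":[[0,0,-0.003],[0,0,-0.006]],"delta_rot":[[0,0,0],[0,0,0]],"fingers":[-1,-1]}'
```

```text
clock: 13.75
position: [0.5944, 0.123, 0.1264]
tool_rot: [3.141, -0.003, 2.894]
force: [-0.9, -1.4, 4.7]
grip_width: -0.0003
finger_force: 1.9
clock: 13.95
position: [0.5945, 0.1232, 0.1258]
tool_rot: [3.141, -0.002, 2.894]
force: [-8.2, -7.1, 29.3]
grip_width: -0.0002
finger_force: 14.7
```

```bash
python3 -m crank '{"linear":[[0,0,0.06],[-0.04,0.01,0.15],[-0.1,0.025,0.2],[-0.17,0.04,0.22],[-0.17,0.04,0.22]],"delta_rot":[[0,0,0],[-0.02,-0.1,0],[-0.05,-0.2,0],[-0.1,-0.39,0],[-0.1,-0.39,0]],"fingers":[-1,-1,-0.5,0,0]}' 40
python3 - <<'E'
from h import *
snap('wrist','w4')
L=np.array([.5613,.131,.1215])
print(proj('w4',L),proj('w4',[.5943,.1227,.109]))
go(L,12,.0,turn=np.pi,grip=.005);print(observe()['grip_width'])
E
```

```text
clock: 14.45
position: [0.5487, 0.1346, 0.1811]
tool_rot: [-3.141, 0.211, 2.899]
force: [0.9, -0.1, -0.1]
grip_width: 0.0423
finger_force: 0.0
[323.01575765 230.84084611] [322.81515086 263.43787377]
target [0.5603 0.1313 0.1264] linear [ 0.039 -0.011 -0.219] rot [ 0.001 -0.    -0.001] mm [  9.7  -2.7 -54.6] t 14.5 F [ 0.6 -0.6  0.4]
0.042861824621695285
```

View pics/w4.png

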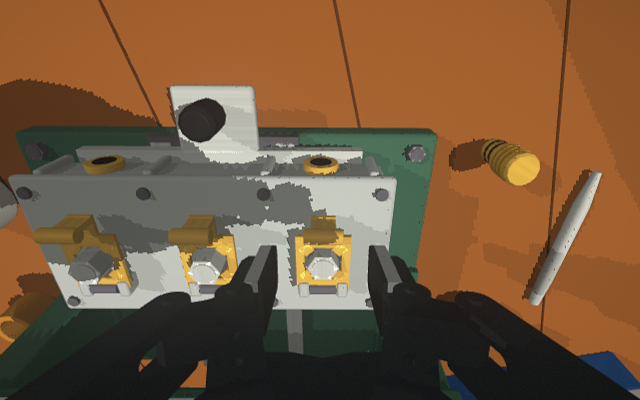

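```bash
python3 -m crank '{"linear":[[0.02,-0.005,-0.07],[0.039,-0.011,-0.14],[0.039,-0.011,-0.19],[0.039,-0.011,-0.218],[0.039,-0.011,-0.218]],"delta_rot":[[0,0,0],[0,0,0],[0,0,0],[0,0,0],[0,0,0]],"fingers":[0,0,0,0,0]}' 40
python3 -m crank '{"linear":[[0,0,0],[0,0,0],[0,0,0],[0,0,0],[0,0,0]],"delta_rot":[[0,0,0],[0,0,0],[0,0,0],[0,0,0],[0,0,0]],"fingers":[-0.3,-0.6,-1,-1,-1]}' 40
python3 - <<'E'
from h import *
# lift plan: displacement of lip for cap angles, world shares
for a in(5,12,20,28,36,44,52,58):
    p0=np.arctan2(.02,.058);r=np.hypot(.058,.02);p=p0+np.radians(a)
    d=(-r*np.cos(p)+.058)*BX+(r*np.sin(p)-.02)*BZ
    print(a,(d/.25).round(3))
E
```

```text
clock: 15.0
position: [0.5613, 0.1305, 0.1247]
tool_rot: [3.142, 0.206, 2.894]
force: [-0.3, -0.2, -0.6]
grip_width: 0.0427
finger_force: 0.0
clock: 15.5
position: [0.562, 0.1315, 0.1264]
tool_rot: [3.139, 0.209, 2.895]
force: [-0.3, 4.9, 0.2]
grip_width: 0.0223
finger_force: 39.1
5 [ 0.008 -0.002  0.02 ]
12 [ 0.021 -0.005  0.046]
20 [ 0.04  -0.01   0.075]
28 [ 0.063 -0.016  0.1  ]
36 [ 0.089 -0.022  0.121]
44 [ 0.117 -0.029  0.139]
52 [ 0.148 -0.037  0.152]
58 [ 0.172 -0.043  0.159]
```

```bash
python3 -m crank '{"linear":[[0.008,-0.002,0.02],[0.021,-0.005,0.046],[0.03,-0.007,0.06],[0.04,-0.01,0.075],[0.04,-0.01,0.075]],"delta_rot":[[0,0,0],[0,0,0],[0,0,0],[0,0,0],[0,0,0]],"fingers":[-1,-1,-1,-1,-1]}'
```

```text
clock: 16.0
position: [0.5721, 0.1289, 0.1452]
tool_rot: [3.139, 0.208, 2.894]
force: [2.0, 7.1, -5.5]
grip_width: 0.0226
finger_force: 39.6
```

Forces are low; continue along the arc to about 55°.

```bash
python3 -m crank '{"linear":[[0.012,-0.003,0.013],[0.023,-0.006,0.025],[0.036,-0.009,0.036],[0.049,-0.012,0.046],[0.049,-0.012,0.046]],"delta_rot":[[0,0,0],[0,0,0],[0,0,0],[0,0,0],[0,0,0]],"fingers":[-1,-1,-1,-1,-1]}'
python3 -m crank '{"linear":[[0.014,-0.003,0.01],[0.028,-0.007,0.018],[0.043,-0.011,0.025],[0.07,-0.017,0.034],[0.07,-0.017,0.034]],"delta_rot":[[0,0,0],[0,0,0],[0,0,0],[0,0,0],[0,0,0]],"fingers":[-1,-1,-1,-1,-1]}'
python3 - <<'E'
from h import *
snap('wrist','w5');f=cv2.imread('pics/scene0.png');snap('scene','scene5')
a=cv2.resize(cv2.imread('pics/scene5.png')[150:290,210:350],(400,400),interpolation=cv2.INTER_CUBIC)
b=cv2.resize(cv2.imread('pics/w5.png')[100:350,150:500],(400,400*250//350))
b=cv2.copyMakeBorder(b,0,400-b.shape[0],0,0,cv2.BORDER_CONSTANT)
cv2.imwrite('pics/v5.png',np.hstack([a,b]))
E
```

```text
clock: 16.5
position: [0.584, 0.126, 0.1565]
tool_rot: [3.139, 0.208, 2.894]
force: [-1.8, 6.2, -3.2]
grip_width: 0.0221
finger_force: 39.6
clock: 17.0
position: [0.6017, 0.1216, 0.1652]
tool_rot: [3.14, 0.208, 2.894]
force: [-5.6, 5.8, 2.4]
grip_width: 0.0228
finger_force: 40.4
```

View pics/v5.png

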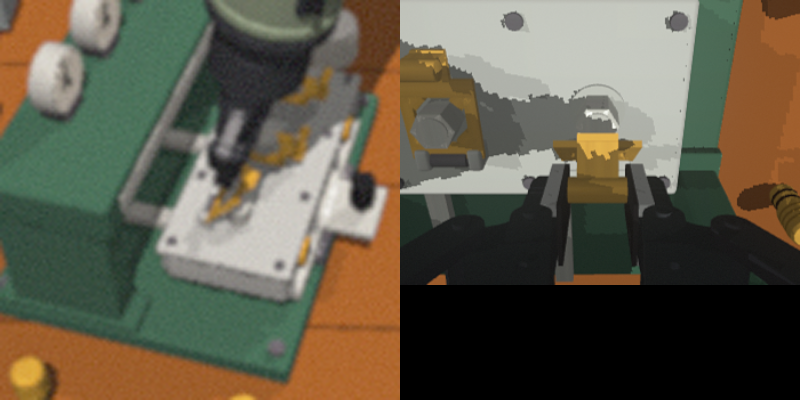

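```bash
python3 -c "
from h import *
print(bot.job_done())"
```

```text
the job is handed in; nothing more can be done
None
```

I drew the carriage out to its stop and tapped bolts 2 and 1. Bolt 2 stayed solid and bolt 1 went down about 6 mm, so I left bolt 3 untapped. I handed in at about 17 s with the cap of bolt 1 gripped open at about 55°; the other caps looked shut in the last picture. The hand-in returned no verdict.

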